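# Clamp a gold module in the force-indicating screw clamp

### The arm

A 6-joint arm with a two-finger parallel gripper is mounted at the origin on the work surface; the furniture and walls round the work are solid. World frame = base frame: x ahead of the robot, y to its left, z up, the work surface at z = 0. Lengths are in m, angles in rad, forces in N, time in s.
With the tool pointing down it reaches from about 0.35 to 0.975 m from the base axis. Payload 4.9 kg.
Tool frame: the origin (TCP) lies at the very end of the fingers, on their centre line; the grasp point (between the pads) lies 19 mm behind it (pinch_z is the distance from the TCP to the grasp point, in m); z points along the fingers, y is the line along which they close (so a half turn about z gives the same grasp; the last joint's range is limited). The gripper opens to 85 mm and grips with 20 to 120 N. Pads are 22 mm wide; open, the fingers measure 114 mm over their backs; the gripper's body (76 mm by 85 mm) begins 54 mm behind the grasp point. The pads swing forward as they close: fully open they stand 13 mm farther back than shut.
Start: joints at [1.088, 0.053, 1.613, -0, 1.476, -0.119], TCP at [0.222, 0.584, 0.231] pointing down, gripper open.
Joint ranges: [-3.01, 3.01], [-1.01, 2.22], [0.06, 2.58], [-1.02, 4.17], [0.09, 2.62], [-3.14, 3.14]. Speed limits (rad/s): [2.57, 2.57, 3.14, 3.14, 3.14, 3.14].

### API

Orientations are given as a unit quaternion [w, x, y, z].
In Python, from plant import * gives the robot as it stands. The module is installed in compiled form; this text tells all that it offers.
- The arm moves only by the tool play_rows, never from a script. Its arguments are lists of equal length, an entry for each row: "linear": the shift along the world's x, y, z in m, a list of three; "turn": the turn about the world's z in degrees. A call has 1 to 8 rows; each row shifts and turns the commanded pose from where the row before left it; what a row does not reach is not made up. A row lasts 1/8 s, in which the tool goes at most 62.5 mm and 10.7 degrees, less where a joint would pass 70% of its speed; a pose out of reach is approached as far as the arm can. A call is refused whole if a number of a shift passes 0.0625 or a number of a turn 10.7, either way. A call with a gripper value outside its range is refused whole. "hand" is the finger opening in m, from 0 to 0.0854, set as the call begins (left out, the last holds). The fingers move at their own pace and stop on an object; the grip force is fixed at half the most. Time passes only in rows, so rows that do not move let the fingers close. It gives the time, the measured TCP pose, the force, the opening and the grip force at its end, in the units of the state.
- state(): the state, without advancing time (a new reading comes with each control period).
- grab_frame(name): name is "scene" or "top" or "wrist"; returns the picture (480x640x3 uint8, red, green, blue); there is no depth.
- camera_info(name): a dict with "camera_matrix" (3x3 intrinsics, pixels), "origin" and "attitude" of the camera in the world; the wrist camera has in their place "mount" (4x4, takes a point from camera to tool coordinates, whose origin is the TCP and whose axes are the flange's). Camera axes: x right, y down, z forward; pixel columns grow to the right and rows downward; lengths in m; the calibration is good to about 2 mm. A picture is of the moment at which its call begins: read the wrist's pose just before it. camera_info takes no time and is no camera call.
- job_done(): hands the job in; it is judged then, once.
Trained networks look in the newest picture that a camera, given by its name, has taken for a name from the list of things; names that differ only in an ending like _2 or _b are one class to them, and where a whole thing is asked for, a point or a joint stands for the part that bears it (a point fixed in the world has none). Each returns a list of dicts, best first, with "p" (0 to 1); they miss things now and then, are a little off and sometimes report something else, mostly with a low value. They report only what shows in the picture. A call takes as long as a camera call. They do not tell look-alikes from the thing itself.
- trace(camera, thing): "region" (480x640 bool, what is visible of it) and "location" ([column, row] in pixels, amid what is visible of it).
The state is a dict: "time": time; "joint_pos": joint angles; "joint_vel": joint speeds; "joint_efforts": joint torques, N m; "tool_pos": TCP position; "tool_rot": TCP orientation; "contact_force": force on the tool from outside, world axes, zero at the start; "ft_torque": the same for the moment, N m; "gripper_width": opening from 0.0 (shut) to 1.0 (fully open); "grasp_force": force on a finger pad.
Only numpy, scipy, OpenCV 4.12 (cv2) and the standard library are available. Lean on these libraries where they do the work, as an engineer would, in place of code of your own. Each camera call takes 0.05 s, during which the arm holds its last target. There are 200 camera calls.

### The job

Set the gold waveguide module on the clamp's bed between the two black jaw pads, flat and lengthwise from pad to pad, and let go of it. Then turn the red knob clockwise until the orange tab pops up out of the blue slide, stop there at once so that the module is not squeezed any harder, and leave it clamped with the knob released. Leave the other things on the bench where they are.

Things in the scene. Friction and masses are not known exactly. Their poses are not given: they have to be found in the camera images.
- module: gold-plated rectangular waveguide module, 42 x 84 x 34 mm (local x, y, z), about 0.3 kg, standing flat; the origin lies on its underside. Its solid body spans local x -14 to +28 mm, y -42 to +42 mm, z 0 to 34 mm; a small black dial stands out of its -x face. Grip it across the 42 mm, over the middle of its length.
- module_mid (a point): the middle of the module's underside (7 mm along local +x from the module's origin)
- clamp: screw clamp on 12 mm rubber feet, fixed to the bench; base plate 92 x 268 x 12 mm, origin on its underside under mid bed; local y runs from the blue end stop (-y) over the bed to the blue slide and knob housing (z up to 50 mm). Black pads: 50 mm wide in x, z 16 to 42 mm. The stop's pad is at y = -56 to -46 mm (not measured), the sprung jaw's starts at +46 to +49.
- bed (a point): the middle of the top face of the clamp's bed, 24 mm above the bench, where the module is to be set; axes as the clamp's. A module centred here clears both pads by about 4 mm or more.
- knob (a joint): angle of the red knob, rad; starts between 1.0 and 1.6, grows clockwise seen from above (tightening), end at 8. Stiff (0.13 N m, up to 0.22 under load), stays where left. Each radian drives the slide and its sprung jaw 4 mm towards the stop: the jaw first pushes the module along the bed to the stop, then its spring is loaded. The tab pops somewhere between 4.3 and 7.1 rad, differently each time.
- knob_grip (a point): middle of the knob's upright red grip bar, 50 mm long (local x), 14 mm thick (local y), 28 mm high (83.5 to 111.5 mm over the bench), on the knob's vertical axis, 148 mm along +y from the clamp's origin. At joint value 0 the bar lies along the clamp's x axis.
- tab (a joint): height of the orange indicator tab with white top, 24 x 18 mm, in the top of the blue slide between jaw and knob: 0 when flush, about 0.012 m when popped up. A trip lets it go all at once when the jaw presses with about 15 N; then it stays up. Turning on adds 12 N a radian; the module is spoilt above 21 N, about 0.5 rad past the pop.
- tab_home (a point): middle of the top of the slide where the tab sits flush, 58 mm over the bench; it travels with the slide
- jaw: the sprung jaw with its black pad, 52 mm wide, on the slide; it is what presses on the module
- attenuator: black finned coaxial attenuator, 20 x 58 x 20 mm, a bystander
- spool: spool of solder, 54 mm across, 40 mm high, a bystander
- driver: red screwdriver 168 mm long, a bystander
- board: printed antenna board with a copper triangle, 146 x 116 mm, lying flat, a bystander
There are look-alikes about, which are no part of the job. Leave any pink or turquoise look-alike of the module alone.

How it is judged:
By the outcome, as a careful person would: the job done as asked, in the order asked, and still so for the second after the job is handed in, with the robot touching nothing.
It also fails if it takes over 72 s, if anything falls off the work surface, if the arm or the gripper's body presses on something with over 40 N, if the wrist force passes 120 N, or if a joint passes its speed limit or range.

## Working session

There is one attempt and no reset: what is moved stays moved. The work goes in short steps, Python scripts to look and compute and a tool call to move; the robot and the scene stay as the last step left them, time stands still between calls to the robot, and variables do not carry over. Pictures are saved under pics/ and viewed, at most 10 in all, crops included, and the job is handed in when it is done.

Besides the shell and the picture viewer there is one more tool, called after "Emit:" in YAML: its name, and indented under it one key for each argument. play_rows: Moves the arm, as the interface text tells. Its arguments: {"type":"object","properties":{"linear":{"type":"array","items":{"type":"array","items":{"type":"number"}}},"turn":{"type":"array","items":{"type":"number"}},"hand":{"type":"number"}},"required":["linear","turn"]}

```bash
mkdir -p pics; cat > h.py <<'E'
from plant import *
import numpy as np, cv2
from scipy.spatial.transform import Rotation as R
def rot(q):
    q=np.array(q,float)
    return q if q.shape==(3,3) else R.from_quat(q[[1,2,3,0]]).as_matrix()
def cam(n):
    c=camera_info(n);K=np.array(c["camera_matrix"])
    if n=="wrist":
        s=state();T=np.eye(4);T[:3,:3]=rot(s["tool_rot"]);T[:3,3]=s["tool_pos"]
        T=T@np.array(c["mount"]);return K,T[:3,3],T[:3,:3]
    return K,np.array(c["origin"]),rot(c["attitude"])
def at(C,px,z):
    K,o,A=C
    px=np.atleast_2d(px).astype(float)
    d=(A@np.linalg.inv(K)@np.c_[px,np.ones(len(px))].T).T
    return o+d*((z-o[2])/d[:,2])[:,None]
def proj(C,P):
    K,o,A=C
    q=(K@A.T@(np.atleast_2d(P)-o).T).T
    return q[:,:2]/q[:,2:]
def save(n,im): cv2.imwrite("pics/"+n,cv2.cvtColor(im,cv2.COLOR_RGB2BGR))
E
python3 - <<'E'
from h import *
print(state())
for n in ["top","scene"]:
    print(n,camera_info(n))
    save(n+"0.png",grab_frame(n))
    for t in ["module","clamp","knob_grip","tab","jaw","attenuator","spool"]:
        for r in trace(n,t):
            m=r["region"].astype(np.uint8); 
            print(n,t,round(r["p"],2),np.round(r["location"]),m.sum(), [np.round(v,1) for v in cv2.minAreaRect(cv2.findNonZero(m))] if m.sum()>5 else '')
print(camera_info("wrist"))
E
```

```text
{'time': 0.0, 'joint_pos': array([ 1.08798039e+00,  5.33614400e-02,  1.61430195e+00,  9.33645090e-06,
        1.47599188e+00, -1.19053939e-01]), 'joint_vel': array([ 0.00059856,  0.00086145, -0.00040171, -0.00161099,  0.00023696,
        0.00018782]), 'joint_efforts': array([ 4.52939057e-04, -3.93703830e+01, -3.70167160e+01, -7.23154767e-05,
        7.23327161e-03,  5.11179792e-06]), 'tool_pos': array([0.22210728, 0.58353562, 0.23005543]), 'tool_rot': array([-3.10131378e-04,  1.80880208e-01,  9.83504594e-01, -9.83583536e-04]), 'contact_force': array([-0.84729763,  0.72773766,  0.27644325]), 'ft_torque': array([-0.04571629,  0.02407483,  0.00481861]), 'grasp_force': 0.0, 'gripper_width': 0.996389552923044}
top {'camera_matrix': array([[504.173788  ,   0.        , 315.98769451],
       [  0.        , 504.173788  , 240.85940038],
       [  0.        ,   0.        ,   1.        ]]), 'origin': array([0.23765112, 0.00243457, 1.33645956]), 'attitude': array([-0.07840411,  0.72803088, -0.67700108,  0.0741173 ])}
top module 0.84 [171. 313.] 681 [array([173.6, 313.4]), array([23.7, 34.9]), np.
[... 1857 characters left out ...]
52 [228. 202.] 242 [array([229. , 201.5]), array([17.4, 15.2]), np.float64(84.3)]
scene spool 0.49 [199. 233.] 82 [array([197.7, 232.9]), array([12.2,  7.2]), np.float64(53.1)]
{'camera_matrix': array([[351.28111138,   0.        , 320.54990107],
       [  0.        , 351.28111138, 241.6156333 ],
       [  0.        ,   0.        ,   1.        ]]), 'mount': array([[ 1.34215800e-04, -9.58950181e-01, -2.83574563e-01,
         7.26520141e-02],
       [ 9.99999597e-01, -1.22986225e-04,  8.89196143e-04,
        -1.66947546e-03],
       [-8.87570567e-04, -2.83574569e-01,  9.58949778e-01,
        -1.43229734e-01],
       [ 0.00000000e+00,  0.00000000e+00,  0.00000000e+00,
         1.00000000e+00]])}
```

View pics/top0.png

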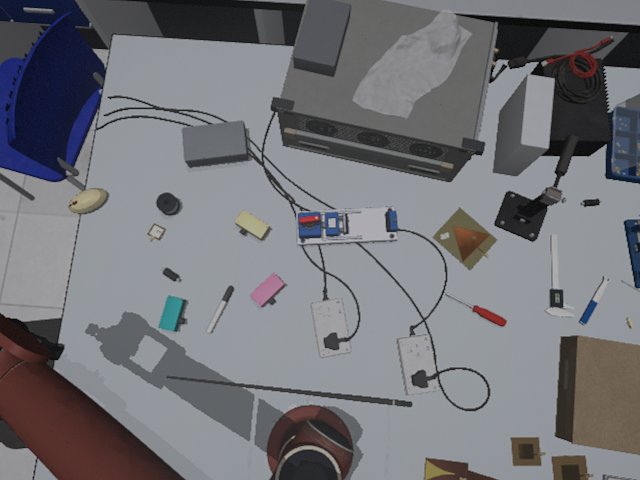

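View pics/scene0.png

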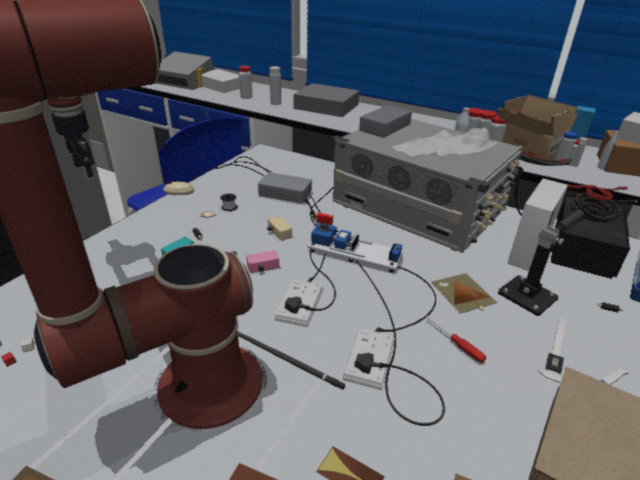

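Three module-like things show in the top picture: gold-yellow at (252,225), pink at (268,290) and turquoise at (173,313). The gold one fits the description. The clamp is at (348,225), with its knob at the left end (310,220) and its stop at (392,220). I'll confirm with an enlarged crop.

```bash
python3 - <<'E'
from h import *
C=cam("top");im=cv2.imread("pics/top0.png")
cv2.imwrite("pics/crop.png",cv2.resize(im[185:265,225:415],None,fx=4.2,fy=4.2,interpolation=cv2.INTER_CUBIC))
print("mod",at(C,[[252,225]],.03),"knob",at(C,[[310,220.5]],.11),"clampbase",at(C,[[347,226]],.024),at(C,[[298,227],[397,222]],.024),"stop",at(C,[[392,221]],.05),"tab",at(C,[[331,222]],.058))
E
```

```text
mod [[0.55482636 0.19449165 0.03      ]] knob [[0.55761573 0.03856695 0.11      ]] clampbase [[ 0.57207954 -0.05904294  0.024     ]] [[ 0.55975641  0.07184126  0.024     ]
 [ 0.59292635 -0.19245076  0.024     ]] stop [[ 0.58764928 -0.17533807  0.05      ]] tab [[ 0.57113957 -0.01503254  0.058     ]]
```

View pics/crop.png

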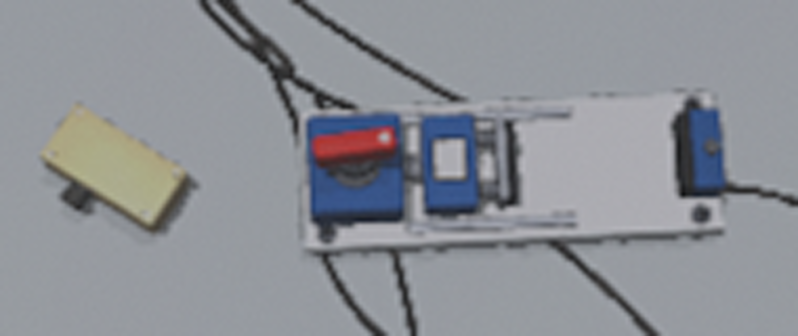

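The crop confirms it: the gold block with the black dial on its lower-left side at crop (115,165) is the module. The pads of the clamp are at crop x≈510 and x≈685. I'll move above the module.

Emit:
play_rows:
  linear:
    - [0.04,-0.047,0]
    - [0.04,-0.047,0]
    - [0.04,-0.047,0]
    - [0.04,-0.047,0]
    - [0.04,-0.047,0]
    - [0.04,-0.047,0]
    - [0.04,-0.047,0]
    - [0.04,-0.047,0]
  turn: [-10,-10,-10,-10,-10,-10,-10,-10]
  hand: 0.0854

```text
time: 1.8
tool_pos: [0.5435, 0.2064, 0.2316]
tool_rot: [0.0, 0.773, 0.635, 0.0]
contact_force: [0.4, -0.1, -0.6]
gripper_width: 1.006
grasp_force: 0.0
```

Emit:
play_rows:
  linear:
    - [0,0,0]
    - [0,0,0]
    - [0,0,0]
  turn: [-7,-7,-7]

```text
time: 2.17
tool_pos: [0.5426, 0.2077, 0.2313]
tool_rot: [-0.0, 0.875, 0.484, -0.0]
contact_force: [-0.8, -0.0, -0.2]
gripper_width: 0.999
grasp_force: 0.0
```

```bash
cat > mod.py <<'E'
from h import *
import sys
s=state();C=cam("wrist");im=grab_frame("wrist");save(sys.argv[1],im)
x=rot(s["tool_rot"])
print("t",s["time"],"tcp",s["tool_pos"].round(4),"yaw y",np.degrees(np.arctan2(x[1,1],x[0,1])).round(1),"tilt",x[:,2].round(3),"j",s["joint_pos"].round(2))
for t in sys.argv[2:]:
    t,z=t.split(":");z=float(z)
    for r in trace("wrist",t):
        m=r["region"].astype(np.uint8)
        if m.sum()<20: continue
        # rectangle of the region mapped onto the plane z
        ys,xs=np.nonzero(m);P=at(C,np.c_[xs,ys],z)[:,:2]
        (c,wh,a)=cv2.minAreaRect((P*1000).astype(np.float32))
        print(t,round(r["p"],2),np.round(r["location"]),m.sum(),"loc",at(C,r["location"],z).round(4),"rect",np.round(c,1),np.round(wh,1),round(a,1))
E
python3 mod.py w1.png module:0.034
```

```text
t 2.175 tcp [0.5426 0.2077 0.2313] yaw y -32.1 tilt [-0. -0. -1.] j [ 0.24 -0.05  1.72  0.    1.48  0.8 ]
module 0.75 [242. 332.] 2883 loc [[0.3995 0.1413 0.034 ]] rect [401.6 136.7] [66.8 66.7] 54.3
module 0.72 [ 37. 187.] 4430 loc [[0.3242 0.3744 0.034 ]] rect [318.3 370.1] [ 56.8 102.6] 80.2
module 0.61 [337. 208.] 3914 loc [[0.5584 0.2026 0.034 ]] rect [552.4 200.6] [88.1 55.3] 61.8
```

View pics/w1.png

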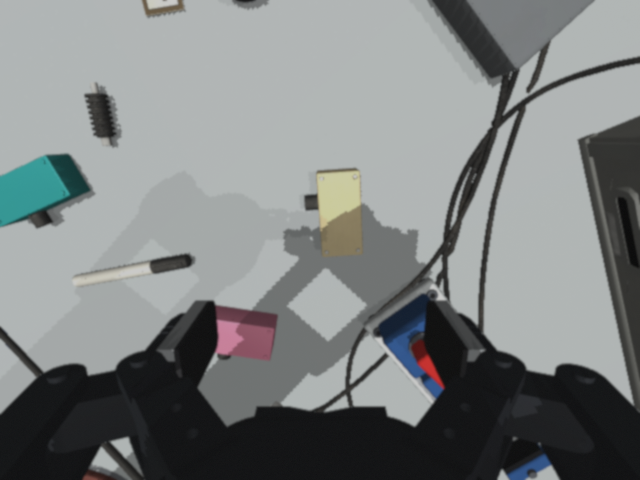

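The wrist picture shows the gold module at (340,212) almost aligned, with its dial on the left at (310,202). Pink is at (245,332) and turquoise at (40,187). I'll fit the gold top precisely by colour.

```bash
cat > fit.py <<'E'
from h import *
def fit(im,C,box,z):
    x0,x1,y0,y1=box;s=im[y0:y1,x0:x1].astype(int)
    m=((s[...,0]-s[...,2])>25)&((s[...,0]-s[...,1])<60)
    m=cv2.morphologyEx(m.astype(np.uint8),cv2.MORPH_OPEN,np.ones((3,3)))
    cs=max(cv2.findContours(m,0,1)[0],key=cv2.contourArea)[:,0]+[x0,y0]
    P=at(C,cs,z)[:,:2]*1000
    c,wh,a=cv2.minAreaRect(P.astype(np.float32))
    return c,wh,a,cv2.boundingRect(cs.astype(np.int32))
E
python3 - <<'E'
from fit import *
im=cv2.cvtColor(cv2.imread("pics/w1.png"),cv2.COLOR_BGR2RGB)
print(fit(im,cam("wrist"),(300,380,150,275),.034))
C=cam("wrist");im2=cv2.resize(im[160:265,295:375],None,fx=5,fy=5,interpolation=cv2.INTER_CUBIC);save("w1c.png",im2)
t=cv2.cvtColor(cv2.imread("pics/top0.png"),cv2.COLOR_BGR2RGB)
print(fit(t,cam("top"),(230,275,205,245),.034))
E
```

```text
((557.316162109375, 196.98672485351562), (85.16047668457031, 42.05735397338867), 61.47378158569336, (317, 170, 45, 86))
((556.7595825195312, 195.61141967773438), (83.92623138427734, 42.03319549560547), 62.08116149902344, (237, 212, 30, 23))
```

View pics/w1c.png

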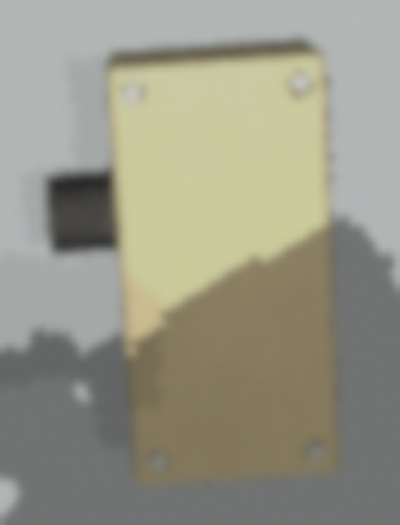

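```bash
python3 - <<'E'
from h import *
C=cam("wrist");a=np.radians(61.7);c=np.array([.557,.1965]);u=np.array([np.cos(a),np.sin(a)]);v=np.array([u[1],-u[0]])
px=np.array([[48,175],[52,250],[118,250],[112,172],[80,212]])/5+[295,160]
for z in (.0,.01,.017,.025,.034):
    P=at(C,px,z)[:,:2]-c;print(z,"long",(P@u*1000).round(1),"short",(P@v*1000).round(1))
print(proj(C,np.r_[c,.034]))
E
```

```text
0.0 long [16.4  0.1 -0.7 16.2  8. ] short [-34.6 -34.9 -20.7 -20.9 -28.3]
0.01 long [17.9  2.1  1.2 17.7  9.8] short [-34.  -34.4 -20.5 -20.7 -27.9]
0.017 long [19.   3.4  2.6 18.8 11. ] short [-33.7 -34.  -20.4 -20.6 -27.7]
0.025 long [20.2  5.   4.2 20.  12.4] short [-33.2 -33.6 -20.3 -20.5 -27.4]
0.034 long [21.6  6.7  5.9 21.4 13.9] short [-32.8 -33.1 -20.1 -20.3 -27.1]
[[339.28931693 214.66737953]]
```

Gold is confirmed: centre (0.557, 0.1965), long axis at yaw 61.7°. The dial sits 3–19 mm along +long on one side, so I'll grip 13 mm to the other side of centre to clear it.

Emit:
play_rows:
  linear:
    - [0.008,-0.0225,0]
    - [0,0,-0.05]
    - [0,0,-0.05]
    - [0,0,-0.05]
    - [0,0,-0.045]
    - [0,0,-0.02]
    - [0,0,-0.011]
    - [0,0,0]
  turn: [3.8,0,0,0,0,0,0,0]

```text
time: 3.28
tool_pos: [0.5511, 0.1857, 0.006]
tool_rot: [0.0, 0.857, 0.515, 0.0]
contact_force: [0.6, 0.0, 1.0]
gripper_width: 1.002
grasp_force: 0.0
```

Emit:
play_rows:
  linear:
    - [0,0,0]
    - [0,0,0]
    - [0,0,0]
    - [0,0,0]
    - [0,0,0]
    - [0,0,0]
  turn: [0,0,0,0,0,0]
  hand: 0.02

```text
time: 4.03
tool_pos: [0.5516, 0.1858, 0.0069]
tool_rot: [0.0, 0.857, 0.515, 0.001]
contact_force: [0.6, -0.5, 6.5]
gripper_width: 0.479
grasp_force: 63.5
```

Gripped. I'll lift, and refine the clamp's pose from the top crop.

Emit:
play_rows:
  linear:
    - [0,0,0.03]
    - [0,0,0.05]
    - [0,0,0.05]
    - [0,0,0.04]
    - [0,0,0]
    - [0,0,0]
  turn: [0,0,0,8,8,8]

```text
time: 4.78
tool_pos: [0.5499, 0.1855, 0.1751]
tool_rot: [-0.0, 0.73, 0.683, -0.0]
contact_force: [-0.5, 0.0, -2.9]
gripper_width: 0.48
grasp_force: 62.6
```

```bash
python3 - <<'E'
from h import *
C=cam("top");f=lambda p,z:(at(C,np.array(p)/4.2+[225,185],z)[:,:2]*1000).round(1)
P=f([[302,108],[718,92],[722,230],[305,250]],.024);print("plate",P,P.mean(0))
for i,j in((0,1),(3,2),(1,2),(0,3)):
    d=P[i]-P[j];print(np.hypot(*d).round(1),np.degrees(np.arctan2(d[1],d[0])).round(1))
print("stop pad inner top corners",f([[678,113],[676,193]],.054),"jaw pad",f([[518,122],[516,205]],.054))
print("tab",f([[450,157]],.058),"grip",f([[354,143]],.1115))
E
```

```text
plate [[ 604.7   78.4]
 [ 634.9 -188. ]
 [ 544.  -194.1]
 [ 511.8   69. ]] [573.85  -58.675]
268.1 96.5
265.1 97.0
91.1 3.8
93.4 5.8
stop pad inner top corners [[ 610.3 -159.1]
 [ 558.5 -160.1]] jaw pad [[597.1 -59.2]
 [543.6 -61.1]]
tab [[570.3 -18.1]] grip [[560.9  40.6]]
```

Emit:
play_rows:
  linear:
    - [0.004,-0.044,0]
    - [0.004,-0.044,0]
    - [0.004,-0.044,0]
    - [0.004,-0.044,0]
    - [0.004,-0.044,0]
    - [0.004,-0.044,0]
    - [0.005,-0.043,0]
    - [0,0,0]
  turn: [3.5,3.5,3.5,0,0,0,0,0]

```text
time: 5.78
tool_pos: [0.5787, -0.1238, 0.1741]
tool_rot: [-0.001, 0.668, 0.745, -0.001]
contact_force: [0.2, 1.3, -3.6]
gripper_width: 0.48
grasp_force: 62.4
```

```bash
python3 mod.py w2.png tab:0.058 knob_grip:0.1115 jaw:0.054 clamp:0.024
```

```text
t 5.775 tcp [ 0.5787 -0.1238  0.1741] yaw y 6.2 tilt [-0.002  0.    -1.   ] j [-0.34  0.02  1.75 -0.    1.38 -0.44]
tab 0.72 [325.  82.] 1038 loc [[ 0.5688 -0.0169  0.058 ]] rect [569.1 -16.6] [24.  18.1] 6.2
knob_grip 0.6 [328.   5.] 230 loc [[0.5663 0.0115 0.1115]] rect [566.9  11.6] [12.2  4.4] 6.2
jaw 0.59 [327. 132.] 1832 loc [[ 0.5736 -0.049   0.054 ]] rect [572.9 -47.1] [51.7 25.9] 6.2
clamp 0.85 [325.  88.] 21351 loc [[ 0.5692 -0.0162  0.024 ]] rect [570.1 -24.4] [ 92.9 135.1] 6.8
```

View pics/w2.png

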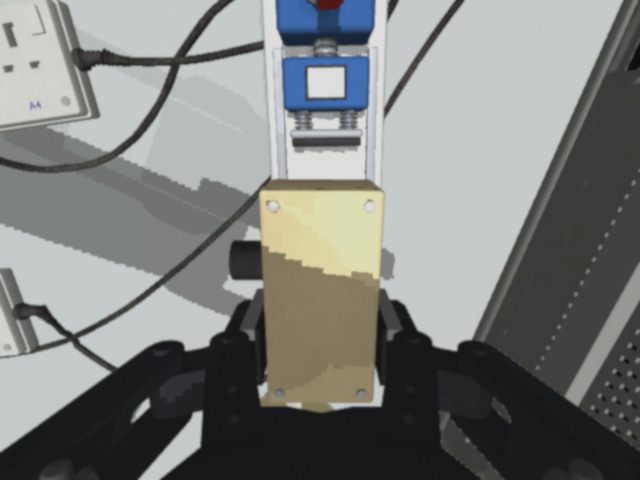

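The held module is at (320,300), aligned with the clamp. Jaw pad is at rows 137–147 around column 326, and the tab is at (326,82). Next: the module and jaw positions in numbers.

```bash
python3 - <<'E'
from h import *
C=cam("wrist");f=lambda p,z:(at(C,p,z)[:,:2]*1000).round(1)
im=cv2.imread("pics/w2.png")
for c in (310,325,340): print(im[100:182:1,c].mean(1).astype(int)[25:60])
print("row143",im[143,280:372].mean(1).astype(int))
print("module top",f([[261,190],[383,190],[373,403],[267,403]],.201), f([[261,190],[383,190],[373,403],[267,403]],.201).mean(0))
print("jaw pad face edge",f([[293,147],[358,147]],.054))
t=cam("top");print("cam",C[1])
print("plate edges", f([[270,160],[385,160],[264,20],[386,20]],.024))
E
```

```text
[128 106  97 113 130 159 186 202 202 192 177 153 120  84  67  68  67  62
  59  55  62  96 135 153 158 166 187 211 218 220 220 220 220 220 220]
[220 220 219 206 173 169 188 202 202 192 174 147 111  77  67  68  67  65
  62  59  69 103 136 152 158 176 206 218 220 220 220 220 220 220 220]
[163 131 117 127 144 169 193 203 202 192 173 143 102  70  66  69  66  65
  62  61  78 116 143 153 156 158 172 199 216 220 220 220 220 220 220]
row143 [194 194 193 189 173 168 200 218 220 220 216 190 131  76  58  57  57  57
  57  57  58  57  57  57  57  57  57  58  57  58  59  60  61  61  62  62
  62  61  61  61  62  62  62  62  62  62  62  62  62  62  62  62  62  62
  62  62  62  62  62  62  62  62  63  62  63  63  63  63  63  62  63  63
  62  63  63  63  63  63  64  77 134 194 217 220 218 201 166 173 197 204
 201 197]
module top [[ 551.8  -68.8]
 [ 592.2  -64.2]
 [ 602.2 -149.1]
 [ 559.9 -153.9]] [ 576.525 -109.   ]
jaw pad face edge [[550.6 -58.3]
 [597.5 -53. ]]
cam [ 0.5695219  -0.05029534  0.31806099]
plate edges [[530.7 -71.6]
 [624.  -60.9]
 [518.9  28.2]
 [608.2  38.5]]
```

The jaw and stop readings from the top picture disagree by a few mm. I'll look at the stop with the wrist camera, shifted back along the clamp axis.

Emit:
play_rows:
  linear:
    - [0.005,-0.045,0.025]
    - [0.005,-0.045,0.025]
    - [0,0,0]
    - [0,0,0]
  turn: [0,0,0,0]

```text
time: 6.52
tool_pos: [0.5892, -0.2102, 0.2247]
tool_rot: [-0.001, 0.666, 0.746, 0.0]
contact_force: [-0.6, 0.5, -3.0]
gripper_width: 0.481
grasp_force: 62.5
```

```bash
python3 mod.py w3.png jaw:0.054 clamp:0.024 tab:.058
```

```text
t 6.525 tcp [ 0.5892 -0.2102  0.2247] yaw y 6.5 tilt [-0.001  0.001 -1.   ] j [-0.46  0.06  1.62  0.    1.47 -0.58]
jaw 0.79 [329.  23.] 2067 loc [[ 0.5765 -0.0528  0.054 ]] rect [573.3 -50.7] [51.9 27. ] 6.5
jaw 0.71 [325.  87.] 18021 loc [[ 0.5791 -0.0994  0.054 ]] rect [ 579.7 -106. ] [ 83.4 138.9] 7.0
clamp 0.71 [324.  88.] 17818 loc [[ 0.5786 -0.0962  0.024 ]] rect [ 579.7 -101.7] [ 91.9 150. ] 6.8
tab 0.3 [262. 391.] 168 loc [[ 0.5477 -0.3999  0.058 ]] rect [ 556.1 -399.7] [17.4 46.5] 34.7
```

View pics/w3.png

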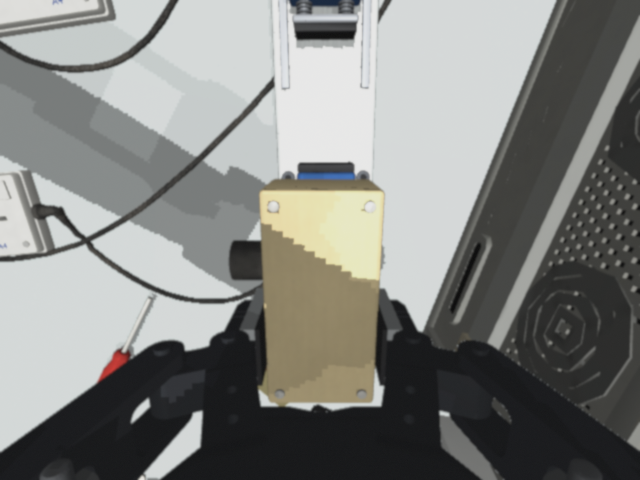

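```bash
python3 - <<'E'
from h import *
C=cam("wrist");f=lambda p,z:(at(C,p,z)[:,:2]*1000).round(1)
im=cv2.imread("pics/w3.png").mean(2).astype(int)
for c in (315,326,340): print(c,im[10:48,c],"|",im[155:182,c])
print(im[30,285:368]);print(im[168,290:362])
print("stop top-edge",f([[326,163]],.054),"stop bottom",f([[326,163]],.028),"back",f([[326,172]],.054))
print("jaw bottom",f([[326,39]],.028),"jaw top",f([[326,[22][0]]],.054),f([[326,35]],.054), "cam",C[1])
print("module top",f([[261,190],[383,190],[373,403],[267,403]],.2247+.0271).mean(0))
print("plate",f([[276,120],[376,120]],.024),f([[276,120],[376,120]],.024).mean(0))
E
```

```text
315 [166 166 166 169 176 187 200 210 212 201 177 143 104  74  66  70  72  75
  76  72  59  41  25  21  18  21  19  20  42  94 141 163 167 168 167 168
 171 191] | [231 231 231 231 231 229 215 155  85  56  65  70  69  66  63  59  57  64
  82  97 106 109 109 109 104  97  96]
326 [164 165 165 169 177 189 202 214 215 204 175 140 101  71  65  69  72  75
  75  71  58  39  25  20  19  18  19  20  38  84 130 156 165 167 167 171
 192 219] | [231 231 231 231 231 229 214 153  81  56  65  70  70  68  66  64  63  72
  90 105 114 118 119 116 107  98  97]
340 [ 74  68  67 109 160 188 204 216 219 207 175 136  97  66  60  64  69  72
  75  72  57  37  23  20  19  19  18  21  46  95 140 162 167 168 168 168
 171 187] | [231 231 231 231 231 229 214 153  83  60  68  72  71  69  66  64  66  75
  91 107 115 118 119 117 109 100  98]
[220 210 196 217 229 230 230 229 214 152  88  66  64  64  64  63  63  62
  61  60  60  60  60  60  60  59  59  59  59  59  59  59  59  58  58  59
  58  58  58  57  58  58  57  57  57  58  59  59  59  58  57  58  58  57
  57  57  57  56  56  56  56  55  55  55  55  55  55  54  55  57  82 148
 211 228 230 229 217 188 203 222 225 222 218]
[231 231 231 231 231 229 217 168 104  71  65  66  67  66  66  67  67  66
  67  67  67  67  67  67  66  66  66  67  68  67  67  67  67  67  67  68
  68  68  68  68  68  68  68  68  68  68  69  68  68  69  69  69  69  69
  69  69  69  69  69  69  69  70  73 101 162 215 229 231 231 230 230 230]
stop top-edge [[ 586.6 -159.6]] stop bottom [[ 587.2 -161.3]] back [[ 587.6 -167.3]]
jaw bottom [[574.8 -57.5]] jaw top [[573.8 -52. ]] [[574.9 -61. ]] cam [ 0.57952381 -0.14007082  0.36742819]
module top [ 586.325 -197.975]
plate [[ 536.8 -128.2]
 [ 628.7 -117.6]] [ 582.75 -122.9 ]
```

Jaw pad face is at y≈−57.5 and stop face at y≈−159, with the axis yaw about 96.7°. So the bed target for the module's middle is about (0.580, −0.1065).

Emit:
play_rows:
  linear:
    - [-0.003,0.045,-0.02]
    - [-0.004,0.045,-0.03]
    - [0,0,-0.05]
    - [0,0,-0.04]
    - [0,0,-0.03]
    - [0,0,0]
    - [0,0,0]
  turn: [0,0,0,0,0,0,0]

```text
time: 7.6
tool_pos: [0.5832, -0.1213, 0.0566]
tool_rot: [0.001, 0.666, 0.746, 0.0]
contact_force: [0.2, 0.1, -1.6]
gripper_width: 0.483
grasp_force: 62.3
```

Emit:
play_rows:
  linear:
    - [-0.001,0.0015,-0.01]
    - [0,0,-0.008]
    - [0,0,-0.005]
    - [0,0,-0.001]
    - [0,0,0]
  turn: [0,0,0,0,0]

```text
time: 8.22
tool_pos: [0.5815, -0.12, 0.0313]
tool_rot: [0.0, 0.666, 0.746, 0.0]
contact_force: [-0.6, 0.1, -2.4]
gripper_width: 0.479
grasp_force: 62.4
```

Emit:
play_rows:
  linear:
    - [0,0,-0.001]
    - [0,0,-0.0005]
    - [0,0,0]
  turn: [0,0,0]

```text
time: 8.6
tool_pos: [0.5817, -0.1201, 0.0309]
tool_rot: [0.0, 0.666, 0.746, 0.0]
contact_force: [-2.8, 1.1, 5.7]
gripper_width: 0.478
grasp_force: 63.4
```

Contact with the bed; release and rise.

Emit:
play_rows:
  linear:
    - [0,0,0]
    - [0,0,0]
    - [0,0,0]
    - [0,0,0]
  turn: [0,0,0,0]
  hand: 0.07

```text
time: 9.1
tool_pos: [0.5814, -0.1199, 0.0297]
tool_rot: [0.0, 0.666, 0.746, 0.0]
contact_force: [0.1, -0.2, -0.3]
gripper_width: 0.819
grasp_force: 0.0
```

Emit:
play_rows:
  linear:
    - [0,0,0.02]
    - [0,0,0.05]
    - [0,0,0.06]
    - [0,0,0.06]
    - [0,0,0]
    - [0,0,0]
  turn: [0,0,0,0,0,0]

```text
time: 9.85
tool_pos: [0.5814, -0.1199, 0.2209]
tool_rot: [0.001, 0.666, 0.746, 0.0]
contact_force: [-0.3, 0.6, -0.2]
gripper_width: 0.816
grasp_force: 0.0
```

```bash
python3 mod.py w4.png module:.058 knob_grip:.1115 tab:.058 jaw:.054
```

```text
t 9.85 tcp [ 0.5814 -0.1199  0.2209] yaw y 6.5 tilt [ 0.001 -0.    -1.   ] j [-0.33 -0.02  1.7   0.    1.46 -0.44]
knob_grip 0.78 [322.  17.] 983 loc [[0.5651 0.023  0.1115]] rect [564.6  21.9] [20.  21.1] 6.5
tab 0.88 [319.  95.] 734 loc [[ 0.5675 -0.0169  0.058 ]] rect [568.8 -17.3] [25.1 18. ] 6.5
tab 0.56 [322. 111.] 23419 loc [[ 0.5717 -0.0281  0.058 ]] rect [575.3 -67.9] [ 84.  237.5] 7.0
jaw 0.95 [323. 141.] 1223 loc [[ 0.5751 -0.052   0.054 ]] rect [573.1 -46.4] [51.7 24.2] 6.5
```

View pics/w4.png

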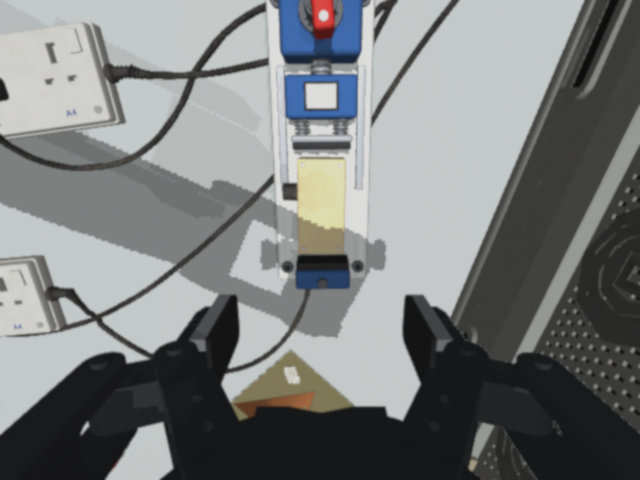

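The module lies flat between the pads: module at (322,205), jaw pad above at row 147, stop pad below at row 262. Next, view the knob.

Emit:
play_rows:
  linear:
    - [-0.005,0.045,0]
    - [-0.005,0.045,0]
    - [0,0,0]
    - [0,0,0]
  turn: [0,0,0,0]
  hand: 0.05

```text
time: 10.6
tool_pos: [0.5712, -0.0301, 0.2191]
tool_rot: [-0.0, 0.666, 0.746, -0.0]
contact_force: [0.9, -0.7, 0.8]
gripper_width: 0.586
grasp_force: 0.0
```

```bash
cat > bar.py <<'E'
from h import *
def bar(im,C,z=.1115):
    s=im.astype(int);m=((s[...,0]-np.maximum(s[...,1],s[...,2]))>80).astype(np.uint8)
    n,l,st,ce=cv2.connectedComponentsWithStats(m)
    i=1+st[1:,4].argmax();ys,xs=np.nonzero(l==i)
    P=at(C,np.c_[xs,ys],z)[:,:2]*1000
    return cv2.minAreaRect(P.astype(np.float32)),st[i]
E
python3 mod.py w5.png knob_grip:.1115 tab:.058 jaw:.054 module:.058
python3 - <<'E'
from bar import *
im=cv2.cvtColor(cv2.imread("pics/w5.png"),cv2.COLOR_BGR2RGB)
print(bar(im,cam("wrist")))
C=cam("wrist");o=np.array([.5625,.041])
print(C[1])
E
```

```text
t 10.6 tcp [ 0.5712 -0.0301  0.2191] yaw y 6.5 tilt [-0.001 -0.    -1.   ] j [-0.18 -0.06  1.75 -0.    1.46 -0.3 ]
knob_grip 0.76 [320. 136.] 1719 loc [[0.5614 0.0418 0.1115]] rect [562.   41.8] [20.6 49. ] 6.5
knob_grip 0.51 [148. 464.] 332 loc [[ 0.4377 -0.2617  0.1115]] rect [ 438.7 -252.8] [64.6 14. ] 71.3
tab 0.6 [319. 208.] 596 loc [[ 0.5674 -0.0185  0.058 ]] rect [569.7 -17. ] [24.7 18.7] 6.5
jaw 0.64 [324. 241.] 1241 loc [[ 0.5757 -0.0489  0.054 ]] rect [573.  -45.8] [51.3 24.6] 6.5
module 0.9 [143.  17.] 3248 loc [[0.418  0.1125 0.058 ]] rect [413.2 105. ] [77.2 36.5] 6.5
module 0.56 [320. 289.] 4216 loc [[ 0.5767 -0.095   0.058 ]] rect [ 572.4 -104.7] [55.1 93.3] 6.0
(((562.3901977539062, 40.806182861328125), (12.994423866271973, 48.8377799987793), 12.257525444030762), array([ 309,   98,   24,   75, 1310], dtype=int32))
[0.56202499 0.03925297 0.36287041]
```

View pics/w5.png

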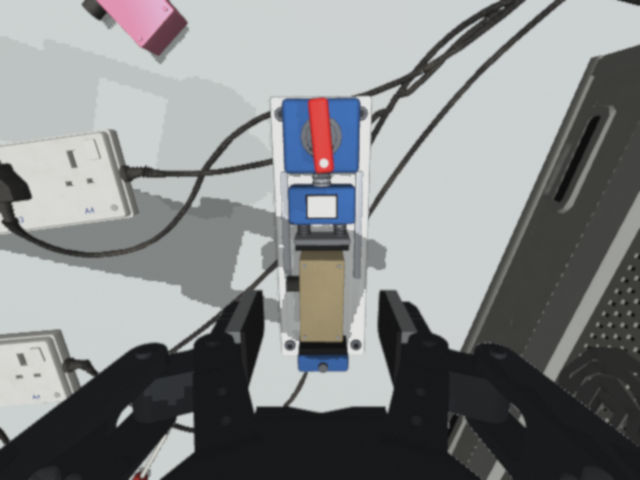

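The red bar is centred at (321,135), i.e. (0.5624, 0.0408), with its thin axis at yaw 12.3°, so the knob is at about 1.47 rad. I'll go down and grip it.

Emit:
play_rows:
  linear:
    - [-0.0044,0.0355,0]
    - [-0.0044,0.0355,0]
    - [0,0,-0.05]
    - [0,0,-0.05]
    - [0,0,-0.02]
    - [0,0,-0.011]
    - [0,0,0]
  turn: [2.9,2.9,0,0,0,0,0]

```text
time: 11.72
tool_pos: [0.5633, 0.0408, 0.0895]
tool_rot: [0.0, 0.628, 0.778, 0.0]
contact_force: [0.4, -0.6, 1.3]
gripper_width: 0.586
grasp_force: 0.0
```

Emit:
play_rows:
  linear:
    - [0,0,0]
    - [0,0,0]
    - [0,0,0]
    - [0,0,0]
    - [0,0,0]
  turn: [0,0,0,0,0]
  hand: 0.0

```text
time: 12.35
tool_pos: [0.5634, 0.0409, 0.0907]
tool_rot: [0.001, 0.627, 0.779, 0.0]
contact_force: [-1.6, -0.7, 6.2]
gripper_width: 0.149
grasp_force: 59.7
```

```bash
python3 - <<'E'
from h import *
s=state();print(s["tool_pos"],s["contact_force"],s["ft_torque"],s["joint_pos"].round(2))
ims=[]
for n in("scene","top"):
    im=grab_frame(n);C=cam(n);p=proj(C,[[.569,-.017,.058]])[0].round().astype(int);print(n,p)
    save(n+"1.png",im)
    ims.append(cv2.resize(im[p[1]-25:p[1]+25,p[0]-33:p[0]+33],(660,290),interpolation=cv2.INTER_CUBIC))
save("both.png",np.vstack(ims))
E
```

```text
[0.56341711 0.04091893 0.0906924 ] [-1.61116215 -0.66430195  6.19910017] [-0.07707283  0.34372032  0.10622177] [-0.06  0.04  1.87 -0.    1.23 -0.27]
scene [343 234]
top [332 223]
```

View pics/both.png

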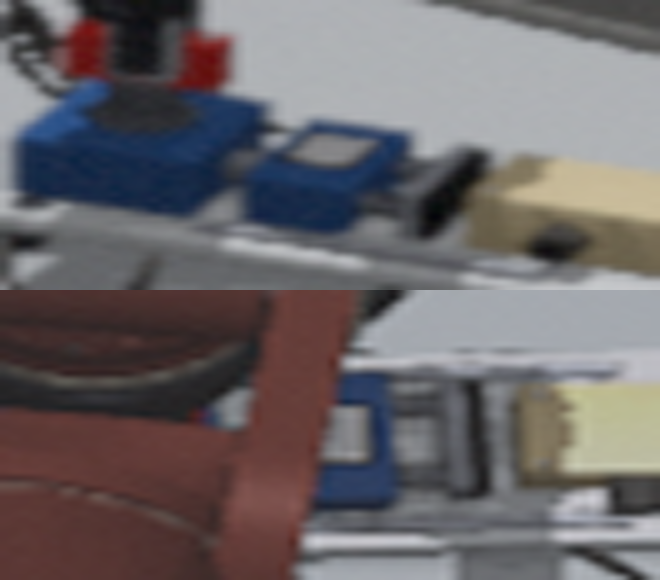

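The scene camera sees the slide and tab clearly (tab top at scene pixel (343,235)) and will serve as the pop detector, by counting orange pixels. First stroke: 150° clockwise, to about 4.1 rad, below the earliest pop.

```bash
cat > tab.py <<'E'
from h import *
s=state();x=rot(s["tool_rot"]);im=grab_frame("scene");C=cam("scene")
yaw=np.degrees(np.arctan2(x[1,1],x[0,1]))
roi=im[215:250,334:372];h=cv2.cvtColor(roi,cv2.COLOR_RGB2HSV).astype(int)
o=(h[...,0]>=4)&(h[...,0]<=20)&(h[...,1]>140)&(h[...,2]>70)
w=cv2.cvtColor(im,cv2.COLOR_RGB2HSV)[220:245,336:356].astype(int);w=(w[...,1]<50)&(w[...,2]>110)
print("t",s["time"].__round__(2),"yaw",yaw.round(1),"tcp",s["tool_pos"].round(4),"F",s["contact_force"].round(1),"Tz",s["ft_torque"][2].round(3),"j6",s["joint_pos"][5].round(2),"orange",o.sum(),"px",(np.argwhere(o).mean(0)[::-1]+[334,215]).round(1) if o.any() else "")
r=[(round(r["p"],2),np.round(r["location"]),int(r["region"].sum())) for r in trace("scene","tab")];print(r)
save("s_%05d.png"%int(s["time"]*100),im)
E
python3 tab.py
```

```text
t 12.45 yaw 12.3 tcp [0.5635 0.0409 0.0907] F [-1.8 -1.2  6.4] Tz 0.026 j6 -0.27 orange 0 px 
[(0.73, array([372., 246.]), 534)]
```

Emit:
play_rows:
  linear:
    - [0,0,0]
    - [0,0,0]
    - [0,0,0]
    - [0,0,0]
    - [0,0,0]
    - [0,0,0]
    - [0,0,0]
    - [0,0,0]
  turn: [-10,-10,-10,-10,-10,-10,-10,-10]

```text
time: 13.55
tool_pos: [0.5614, 0.0419, 0.0907]
tool_rot: [-0.001, 0.982, 0.191, -0.002]
contact_force: [-10.3, 2.5, 12.0]
gripper_width: 0.148
grasp_force: 60.6
```

```bash
python3 tab.py
```

```text
t 13.55 yaw -68.0 tcp [0.5614 0.0419 0.0907] F [-10.3   2.5  12. ] Tz 0.114 j6 1.13 orange 0 px 
[]
```

Emit:
play_rows:
  linear:
    - [-0.001,0,0]
    - [0,0,0]
    - [0,0,0]
    - [0,0,0]
    - [0,0,0]
    - [0,0,0]
    - [0,0,0]
    - [0,0,0]
  turn: [-10,-10,-10,-10,-10,-10,-10,0]

```text
time: 14.65
tool_pos: [0.5618, 0.0439, 0.0907]
tool_rot: [-0.003, 0.914, -0.405, -0.001]
contact_force: [-3.9, 9.4, 8.5]
gripper_width: 0.15
grasp_force: 60.0
```

```bash
python3 tab.py; python3 - <<'E'
from h import *
s=state();C=cam("wrist");im=grab_frame("wrist");save("w6.png",im)
for r in trace("wrist","tab"): print("wrist tab",round(r["p"],2),np.round(r["location"]),r["region"].sum(),at(C,r["location"],.058).round(4))
print(proj(C,[[.569,-.028,.058],[.569,-.028,.07]]))
E
```

```text
t 14.65 yaw -137.8 tcp [0.5618 0.0439 0.0907] F [-3.9  9.4  8.5] Tz -0.109 j6 2.35 orange 0 px 
[(0.58, array([321., 221.]), 90)]
wrist tab 0.96 [401. 166.] 1897 [[ 0.5708 -0.0269  0.058 ]]
[[405.05137117 167.24464008]
 [410.95836447 169.39386771]]
```

The wrist sees the tab now too. The knob is at about 4.09 rad; step on in small turns, watching for orange.

```bash
cat >> tab.py <<'E'
C=cam("wrist");wi=grab_frame("wrist");h=cv2.cvtColor(wi,cv2.COLOR_RGB2HSV).astype(int)
for r in trace("wrist","tab")[:1]:
    c,rw=np.round(r["location"]).astype(int);k=h[max(rw-45,0):rw+45,max(c-45,0):c+45]
    print("wrist tab",round(r["p"],2),c,rw,"area",r["region"].sum(),"orange",((k[...,0]>=6)&(k[...,0]<=20)&(k[...,1]>140)&(k[...,2]>70)).sum(),at(C,r["location"],.058).round(4)[0,:2])
E
```

Emit:
play_rows:
  linear:
    - [0,0,0]
    - [0,0,0]
  turn: [-10,0]

```text
time: 15.1
tool_pos: [0.562, 0.0441, 0.0907]
tool_rot: [-0.003, 0.875, -0.483, -0.001]
contact_force: [-3.2, 10.4, 6.4]
gripper_width: 0.15
grasp_force: 59.9
```

```bash
python3 tab.py
```

```text
t 15.1 yaw -147.8 tcp [0.562  0.0441 0.0907] F [-3.2 10.4  6.4] Tz -0.125 j6 2.52 orange 0 px 
[(0.65, array([372., 247.]), 541)]
wrist tab 0.67 380 153 area 2017 orange 0 [ 0.571  -0.0271]
```

Emit:
play_rows:
  linear:
    - [0,0,0]
    - [0,0,0]
  turn: [-8,0]

```text
time: 15.55
tool_pos: [0.5622, 0.0442, 0.0907]
tool_rot: [-0.003, 0.84, -0.543, -0.001]
contact_force: [-3.0, 10.7, 6.3]
gripper_width: 0.146
grasp_force: 59.9
```

```bash
python3 tab.py
```

```text
t 15.55 yaw -155.8 tcp [0.5622 0.0442 0.0907] F [-3.  10.7  6.3] Tz -0.133 j6 2.66 orange 0 px 
[(0.19, array([372., 247.]), 540)]
wrist tab 0.88 362 146 area 1949 orange 0 [ 0.5708 -0.0269]
```

Emit:
play_rows:
  linear:
    - [0,0,0]
    - [0,0,0]
  turn: [-8,0]

```text
time: 16.0
tool_pos: [0.5624, 0.0443, 0.0907]
tool_rot: [-0.003, 0.8, -0.6, -0.001]
contact_force: [-1.5, 10.2, 5.6]
gripper_width: 0.146
grasp_force: 59.8
```

```bash
python3 tab.py
```

```text
t 16.0 yaw -163.8 tcp [0.5624 0.0443 0.0907] F [-1.5 10.2  5.6] Tz -0.103 j6 2.8 orange 0 px 
[]
wrist tab 0.9 342 136 area 2026 orange 0 [ 0.5716 -0.0293]
```

Emit:
play_rows:
  linear:
    - [0,0,0]
    - [0,0,0]
  turn: [-7,0]

```text
time: 16.45
tool_pos: [0.5626, 0.0443, 0.0907]
tool_rot: [-0.003, 0.762, -0.648, -0.001]
contact_force: [-0.2, 10.9, 5.5]
gripper_width: 0.145
grasp_force: 59.7
```

```bash
python3 tab.py; python3 - <<'E'
from h import *
im=cv2.imread("pics/"+sorted(__import__("os").listdir("pics"))[5])
import glob;f=sorted(glob.glob("pics/s_*.png"));a=cv2.imread(f[0])[215:250,334:372].astype(int);b=cv2.imread(f[-1])[215:250,334:372].astype(int)
g=cv2.cvtColor(cv2.imread(f[-1])[222:246:1,336:360],cv2.COLOR_BGR2HSV)
for r in g[::2]: print(" ".join("%d/%d/%d"%tuple(v) for v in r[::3]))
E
```

```text
t 16.45 yaw -170.8 tcp [0.5626 0.0443 0.0907] F [-0.2 10.9  5.5] Tz -0.087 j6 2.92 orange 0 px 
[]
wrist tab 0.98 325 135 area 2074 orange 0 [ 0.5713 -0.0293]
103/10/180 100/8/181 100/9/180 105/8/181 105/8/182 105/8/181 110/8/181 105/8/182
105/8/181 110/8/181 105/8/181 107/10/181 110/8/182 100/8/181 110/8/181 105/9/180
109/30/146 105/8/182 105/8/181 107/10/182 105/9/180 107/10/182 103/10/182 107/10/182
110/54/113 110/8/182 105/8/181 105/8/181 105/8/182 107/10/182 105/9/180 105/8/181
111/74/79 110/9/175 105/8/182 108/34/152 108/15/171 105/9/180 107/10/182 105/8/181
109/37/111 100/9/85 105/9/173 109/111/99 109/124/103 110/76/117 108/31/150 105/8/182
109/35/102 115/11/141 111/62/87 120/8/129 128/8/128 112/46/106 110/106/99 103/10/182
113/24/85 113/23/87 110/88/96 120/6/132 135/8/134 110/123/81 107/98/81 107/10/176
108/17/76 111/62/82 109/164/87 113/52/84 120/17/91 108/167/90 111/72/71 111/19/96
113/13/81 108/163/86 108/174/95 108/172/95 108/169/92 109/170/72 111/55/60 116/19/93
105/9/120 107/157/73 108/167/75 108/169/83 108/175/93 109/147/64 112/28/99 115/23/67
110/13/122 107/156/72 107/180/71 107/194/71 109/186/70 109/33/62 108/16/78 0/9/30
```

No pop up to 4.66 rad. Release, lift, turn back 180° and regrip.

Emit:
play_rows:
  linear:
    - [0,0,0]
    - [0,0,0]
    - [0,0,0]
    - [0,-0.001,0.04]
    - [0,-0.002,0.01]
    - [0,0,0]
    - [0,0,0]
    - [0,0,0]
  turn: [0,0,0,0,10,10,10,10]
  hand: 0.05

```text
time: 17.65
tool_pos: [0.5615, 0.0378, 0.1387]
tool_rot: [0.0, 0.938, -0.346, -0.0]
contact_force: [0.2, 0.0, 0.7]
gripper_width: 0.585
grasp_force: 0.0
```

Emit:
play_rows:
  linear:
    - [0,0,0]
    - [0,0,0]
    - [0,0,0]
    - [0,0,0]
    - [0,0,0]
    - [0,0,0]
    - [0,0,0]
    - [0,0,0]
  turn: [10,10,10,10,10,10,10,10]

```text
time: 18.65
tool_pos: [0.5615, 0.0378, 0.1386]
tool_rot: [0.0, 0.941, 0.338, -0.0]
contact_force: [-0.0, -0.2, 0.2]
gripper_width: 0.586
grasp_force: 0.0
```

Emit:
play_rows:
  linear:
    - [0,0,0]
    - [0,0,0]
    - [0,0,0]
    - [0,0,0]
    - [0,0,0]
    - [0,0,0]
    - [0,0,0]
  turn: [10,10,10,10,10,10,0]

```text
time: 19.52
tool_pos: [0.5615, 0.0378, 0.1386]
tool_rot: [-0.0, 0.649, 0.761, -0.0]
contact_force: [-0.0, 0.5, -0.1]
gripper_width: 0.587
grasp_force: 0.0
```

```bash
python3 tab.py; python3 - <<'E'
from bar import *
print(bar(grab_frame("wrist"),cam("wrist")))
E
```

```text
t 19.52 yaw 9.1 tcp [0.5615 0.0378 0.1386] F [-0.   0.5 -0.1] Tz -0.013 j6 -0.22 orange 0 px 
[]
wrist tab 0.7 318 340 area 724 orange 0 [ 0.5692 -0.0308]
(((561.4888305664062, 42.65415954589844), (12.745315551757812, 49.27549743652344), 9.127843856811523), array([ 312,  225,   26,   90, 2011], dtype=int32))
```

Emit:
play_rows:
  linear:
    - [0.0005,0.0035,-0.02]
    - [0,0,-0.02]
    - [0,0,-0.008]
    - [0,0,0]
  turn: [0,0,0,0]

```text
time: 20.27
tool_pos: [0.5611, 0.0416, 0.0891]
tool_rot: [-0.001, 0.648, 0.762, -0.001]
contact_force: [-0.4, -0.4, 0.6]
gripper_width: 0.586
grasp_force: 0.0
```

Emit:
play_rows:
  linear:
    - [0,0,0]
    - [0,0,0]
    - [0,0,0]
    - [0,0,0]
    - [0,0,0]
  turn: [0,0,0,0,0]
  hand: 0.0

```text
time: 20.9
tool_pos: [0.5631, 0.0416, 0.0919]
tool_rot: [0.001, 0.648, 0.762, 0.001]
contact_force: [2.2, -0.3, 4.1]
gripper_width: 0.152
grasp_force: 61.8
```

Emit:
play_rows:
  linear:
    - [0,0,0]
    - [0,0,0]
  turn: [-8,0]

```text
time: 21.15
tool_pos: [0.563, 0.0415, 0.0919]
tool_rot: [0.001, 0.699, 0.715, 0.001]
contact_force: [1.4, 0.6, 5.3]
gripper_width: 0.148
grasp_force: 62.0
```

```bash
python3 tab.py; python3 - <<'E'
import glob,cv2
for f in sorted(glob.glob("pics/s_*.png"))[::2]+sorted(glob.glob("pics/s_*.png"))[-1:]:
    g=cv2.cvtColor(cv2.imread(f),cv2.COLOR_BGR2HSV);print(f,[[tuple(map(int,g[r,c])) for r in range(226,241,2)] for c in (347,)])
E
```

```text
t 21.15 yaw 1.3 tcp [0.563  0.0415 0.0919] F [1.4 0.6 5.3] Tz -0.143 j6 -0.08 orange 0 px 
[(0.37, array([358., 240.]), 81)]
wrist tab 0.62 326 387 area 744 orange 0 [ 0.5666 -0.0307]
pics/s_01245.png [[(109, 11, 181), (111, 10, 182), (109, 25, 161), (109, 134, 101), (113, 66, 93), (109, 168, 88), (109, 160, 86), (107, 174, 66)]]
pics/s_01465.png [[(105, 8, 182), (105, 8, 181), (109, 26, 160), (110, 115, 104), (120, 8, 135), (110, 6, 135), (116, 22, 93), (109, 174, 95)]]
pics/s_01555.png [[(107, 10, 181), (110, 8, 181), (109, 26, 158), (110, 114, 103), (120, 6, 135), (120, 4, 134), (120, 19, 93), (108, 172, 95)]]
pics/s_01645.png [[(110, 8, 182), (107, 10, 182), (107, 26, 159), (111, 113, 102), (120, 6, 135), (128, 8, 135), (109, 21, 95), (108, 173, 96)]]
pics/s_02115.png [[(105, 8, 181), (107, 10, 182), (110, 24, 159), (109, 120, 102), (113, 8, 136), (135, 4, 135), (107, 19, 94), (108, 171, 97)]]
pics/s_02115.png [[(105, 8, 181), (107, 10, 182), (110, 24, 159), (109, 120, 102), (113, 8, 136), (135, 4, 135), (107, 19, 94), (108, 171, 97)]]
```

Emit:
play_rows:
  linear:
    - [0,0,0]
    - [0,0,0]
  turn: [-8,0]

```text
time: 21.6
tool_pos: [0.5628, 0.0415, 0.0919]
tool_rot: [0.001, 0.747, 0.665, 0.001]
contact_force: [0.5, 0.1, 5.3]
gripper_width: 0.148
grasp_force: 62.1
```

```bash
cat > t2.py <<'E'
from h import *
s=state();x=rot(s["tool_rot"]);im=grab_frame("scene")
h=cv2.cvtColor(im[215:250,334:372],cv2.COLOR_RGB2HSV).astype(int)
o=(h[...,0]>=4)&(h[...,0]<=20)&(h[...,1]>120)&(h[...,2]>60)
save("s_%05d.png"%int(s["time"]*100),im)
b=cv2.cvtColor(cv2.imread("pics/s_02115.png"),cv2.COLOR_BGR2RGB)
d=np.abs(im[224:242,338:356].astype(int)-b[224:242,338:356]).mean()
print("t",round(s["time"],2),"yaw",np.degrees(np.arctan2(x[1,1],x[0,1])).round(1),"Tz",s["ft_torque"][2].round(3),"orange",o.sum(),"diff",d.round(1))
E
python3 t2.py
```

```text
t 21.6 yaw -6.7 Tz -0.128 orange 0 diff 2.3
```

Emit:
play_rows:
  linear:
    - [0,0,0]
    - [0,0,0]
  turn: [-8,0]

```text
time: 21.9
tool_pos: [0.5626, 0.0416, 0.0919]
tool_rot: [0.0, 0.792, 0.611, 0.0]
contact_force: [0.4, 1.1, 6.9]
gripper_width: 0.146
grasp_force: 62.1
```

```bash
python3 t2.py
```

```text
t 21.9 yaw -14.7 Tz -0.124 orange 0 diff 3.4
```

Emit:
play_rows:
  linear:
    - [0,0,0]
    - [0,0,0]
  turn: [-8,0]

```text
time: 22.2
tool_pos: [0.5625, 0.0417, 0.0919]
tool_rot: [0.0, 0.832, 0.554, 0.0]
contact_force: [-0.1, 1.0, 7.1]
gripper_width: 0.148
grasp_force: 62.2
```

```bash
python3 t2.py
```

```text
t 22.2 yaw -22.7 Tz -0.085 orange 0 diff 4.1
```

Emit:
play_rows:
  linear:
    - [0,0,0]
    - [0,0,0]
  turn: [-8,0]

```text
time: 22.5
tool_pos: [0.5624, 0.0417, 0.0919]
tool_rot: [0.0, 0.869, 0.495, 0.0]
contact_force: [0.0, 0.5, 6.1]
gripper_width: 0.149
grasp_force: 62.2
```

```bash
python3 t2.py
```

```text
t 22.5 yaw -30.7 Tz -0.13 orange 0 diff 4.9
```

Emit:
play_rows:
  linear:
    - [0,0,0]
    - [0,0,0]
  turn: [-8,0]

```text
time: 22.8
tool_pos: [0.5622, 0.0418, 0.0919]
tool_rot: [-0.0, 0.901, 0.433, 0.0]
contact_force: [-0.5, 1.2, 6.9]
gripper_width: 0.151
grasp_force: 62.3
```

```bash
python3 t2.py
```

```text
t 22.8 yaw -38.7 Tz -0.125 orange 0 diff 6.0
```

Emit:
play_rows:
  linear:
    - [0,0,0]
    - [0,0,0]
  turn: [-8,0]

```text
time: 23.1
tool_pos: [0.5621, 0.0419, 0.0919]
tool_rot: [-0.0, 0.929, 0.369, 0.0]
contact_force: [-1.4, 0.3, 7.5]
gripper_width: 0.147
grasp_force: 62.3
```

```bash
python3 t2.py
```

```text
t 23.1 yaw -46.7 Tz -0.145 orange 0 diff 6.8
```

Emit:
play_rows:
  linear:
    - [0,0,0]
    - [0,0,0]
  turn: [-8,0]

```text
time: 23.4
tool_pos: [0.5621, 0.042, 0.0919]
tool_rot: [-0.0, 0.953, 0.304, -0.0]
contact_force: [-1.4, 1.5, 7.9]
gripper_width: 0.149
grasp_force: 62.4
```

```bash
python3 t2.py; python3 tab.py; python3 - <<'E'
import glob,cv2
f=sorted(glob.glob("pics/s_*.png"))[-1]
g=cv2.cvtColor(cv2.imread(f),cv2.COLOR_BGR2HSV);
for c in (345,348,351): print([tuple(map(int,g[r,c])) for r in range(226,243,2)])
E
```

```text
t 23.4 yaw -54.7 Tz -0.151 orange 0 diff 7.5
t 23.45 yaw -54.6 tcp [0.5621 0.042  0.0919] F [-0.8  1.5  8.6] Tz -0.108 j6 0.9 orange 0 px 
[(0.37, array([347., 247.]), 1916)]
wrist tab 0.97 440 328 area 785 orange 0 [ 0.5743 -0.0324]
[(110, 8, 182), (105, 8, 182), (105, 9, 178), (109, 30, 146), (111, 73, 98), (128, 9, 117), (115, 56, 82), (108, 172, 95), (109, 170, 81)]
[(105, 8, 182), (110, 8, 182), (109, 16, 172), (109, 133, 102), (120, 6, 123), (135, 4, 135), (113, 10, 102), (108, 173, 93), (108, 188, 92)]
[(110, 8, 182), (105, 8, 181), (110, 9, 179), (111, 82, 118), (113, 27, 121), (120, 9, 116), (110, 89, 80), (109, 169, 92), (107, 171, 82)]
```

Still flush at about 5.8 rad; continuing.

Emit:
play_rows:
  linear:
    - [0,0,0]
    - [0,0,0]
  turn: [-8,0]

```text
time: 23.9
tool_pos: [0.562, 0.0422, 0.0919]
tool_rot: [-0.001, 0.972, 0.236, -0.0]
contact_force: [-3.0, 2.0, 7.6]
gripper_width: 0.147
grasp_force: 62.4
```

```bash
python3 t2.py
```

```text
t 23.9 yaw -62.6 Tz -0.064 orange 0 diff 8.4
```

Emit:
play_rows:
  linear:
    - [0,0,0]
    - [0,0,0]
  turn: [-8,0]

```text
time: 24.2
tool_pos: [0.5619, 0.0423, 0.0919]
tool_rot: [-0.001, 0.986, 0.168, -0.0]
contact_force: [-2.4, 2.5, 8.6]
gripper_width: 0.143
grasp_force: 62.4
```

```bash
python3 t2.py
```

```text
t 24.2 yaw -70.6 Tz -0.077 orange 0 diff 9.1
```

Emit:
play_rows:
  linear:
    - [0,0,0]
    - [0,0,0]
  turn: [-8,0]

```text
time: 24.5
tool_pos: [0.5619, 0.0424, 0.0919]
tool_rot: [-0.001, 0.995, 0.099, -0.0]
contact_force: [-2.7, 2.8, 9.1]
gripper_width: 0.142
grasp_force: 62.4
```

```bash
python3 t2.py
```

```text
t 24.5 yaw -78.6 Tz -0.042 orange 0 diff 9.9
```

Emit:
play_rows:
  linear:
    - [0,0,0]
    - [0,0,0]
  turn: [-8,0]

```text
time: 24.8
tool_pos: [0.5619, 0.0426, 0.0919]
tool_rot: [-0.001, 1.0, 0.029, -0.0]
contact_force: [-3.2, 2.9, 8.4]
gripper_width: 0.146
grasp_force: 62.4
```

```bash
python3 t2.py
```

```text
t 24.8 yaw -86.6 Tz -0.018 orange 0 diff 10.6
```

Emit:
play_rows:
  linear:
    - [0,0,0]
    - [0,0,0]
  turn: [-8,0]

```text
time: 25.1
tool_pos: [0.5619, 0.0427, 0.0919]
tool_rot: [-0.001, 0.999, -0.04, -0.0]
contact_force: [-2.4, 4.3, 8.5]
gripper_width: 0.147
grasp_force: 62.4
```

```bash
python3 t2.py; python3 tab.py
```

```text
t 25.1 yaw -94.6 Tz -0.053 orange 17 diff 14.6
t 25.15 yaw -94.6 tcp [0.5619 0.0427 0.0919] F [-2.5  4.   8.8] Tz -0.044 j6 1.59 orange 14 px [348.7 237. ]
[(0.47, array([350., 235.]), 57), (0.22, array([230., 205.]), 231)]
wrist tab 0.67 321 308 area 4368 orange 0 [0.5422 0.043 ]
```

Orange appeared at scene (349,237): the tab has popped. Stop, release and back off.

Emit:
play_rows:
  linear:
    - [0,0,0]
    - [0,0,0]
    - [0,0,0]
    - [0,0,0]
    - [0,0,0.04]
    - [0,0,0.06]
    - [0,0,0.04]
    - [0,0,0]
  turn: [0,0,0,0,0,0,0,0]
  hand: 0.05

```text
time: 26.35
tool_pos: [0.5645, 0.0414, 0.2361]
tool_rot: [0.0, 0.999, -0.041, 0.004]
contact_force: [-0.1, -0.5, 0.0]
gripper_width: 0.585
grasp_force: 0.0
```

```bash
python3 t2.py; python3 tab.py; python3 - <<'E'
from bar import *
C=cam("wrist");im=grab_frame("wrist");print(bar(im,C))
for r in trace("wrist","module"): print("module",round(r["p"],2),r["location"],at(C,r["location"],.058).round(3))
c=cam("scene");s=cv2.cvtColor(cv2.imread(sorted(__import__("glob").glob("pics/s_*"))[-1]),cv2.COLOR_BGR2HSV)
for col in(345,348,351): print([tuple(map(int,s[r,col])) for r in range(226,243,2)])
for r in trace("scene","tab"): print(r["p"],r["location"],r["region"].sum())
E
```

```text
t 26.35 yaw -94.7 Tz -0.023 orange 17 diff 15.5
t 26.4 yaw -94.7 tcp [0.5631 0.0415 0.233 ] F [-0.1  1.1 -0.1] Tz 0.018 j6 1.6 orange 16 px [348.9 236.9]
[(0.49, array([350., 235.]), 53), (0.4, array([326., 220.]), 165)]
wrist tab 0.64 405 201 area 698 orange 0 [ 0.5712 -0.0368]
(((562.4094848632812, 42.047603607177734), (12.008928298950195, 48.332279205322266), 85.51524353027344), array([310, 201,  17,  62, 853], dtype=int32))
module 0.92 [494.9, 178.4] [[ 0.584 -0.116  0.058]]
module 0.71 [265.7, 358.8] [[0.418 0.109 0.058]]
module 0.57 [48.8, 404.3] [[0.381 0.349 0.058]]
[(103, 10, 179), (110, 9, 178), (110, 9, 178), (105, 9, 173), (120, 10, 134), (171, 83, 80), (120, 76, 57), (109, 173, 93), (109, 172, 80)]
[(110, 9, 178), (105, 9, 178), (113, 6, 158), (120, 2, 131), (170, 6, 131), (11, 177, 101), (8, 152, 74), (108, 168, 91), (108, 169, 92)]
[(107, 10, 179), (111, 10, 179), (108, 8, 169), (120, 4, 134), (0, 12, 124), (11, 142, 99), (6, 146, 77), (109, 167, 84), (109, 166, 92)]
0.49 [349.7, 235.2] 53
0.4 [325.9, 219.9] 165
```

The tab is up, with its orange side showing below the raised white top. The knob is released, the module sits against the stop, and the arm is clear.

```bash
python3 -c "
from plant import *
print(job_done())"
```

```text
the job is handed in; nothing more can be done
None
```

The gold module is clamped flat between the pads: I stopped the knob within one 8° step of the orange tab popping, at about 6.5 rad by my estimate, released it, and handed the job in at about 26.5 s of the 72 s (no verdict was returned).

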